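# Free a jammed core case and lock it in its cradle

### The job

The sediment core case is jammed in the blue inclined rest by two gritty red keepers: rock it from side to side until both keepers are pushed back, then draw it out along its length. Lay it level, window side up, in both saddles of the transport cradle and let go, swing the steel hasp down over it onto the staple, and then push the red-headed locking pin fully home. Leave the marker, vials and brush where they are.

Things in the scene. Friction and masses are not known exactly. Their poses are not given: they have to be found in the camera images.
- core_case: sediment core case, straight bar 28 wide, 26 high, 190 mm long (0.15-0.24 kg): aluminium, brown windows on top, black rubber grip, yellow ends. Origin on its axis at mid-length; x runs from the round nose (-95 mm) to the square end cap (+95), y across, z out of the windows. Side lugs at x = -29 to -21 mm stick out to y = +-24. Starts nose down in the rest, rising 27 deg away from the robot
- case_grip (a point): middle of the black rubber grip (45 mm long) of the core case, on its axis at case x = +43 mm; the case's axes. In the rest and in the cradle the sides of the grip are free for the fingers
- rest: blue inclined rest, fixed, foot 136 x 128 mm, about 95 mm high; origin at the centre of its underside, z up. Its bed rises 27 deg toward its own +x (away from the robot). A dark fixed bridge passes 2 mm over the seated case, so the case leaves only by sliding up along its axis: 28 mm until its lugs are past the keepers, 42 mm until its nose is out from under the bridge; then it can be lifted off
- nose_pivot (a point): point of the rest about which the seated case swings sideways (about the normal of the bed): centre of its round nose, on the case's axis 86 mm below the case's middle and 129 mm below the grip; the rest's axes
- left_keeper (a joint): red keeper block on the rest's +y side; m pushed outward (rest's +y), 0 to 0.013; yields to about 9 N, stays where left. Its lip hooks over the case's lug, 1.5 mm beside the case at 0. Swinging the case sideways pushes it (fully back at about 0.19 rad of swing). The case comes out once both keepers together are back 17 mm or more, so both sides are needed
- right_keeper (a joint): the same on the rest's -y side, pushed toward the rest's -y
- cradle: transport cradle, fixed, plywood board 216 x 112 x 10 mm; origin at the centre of its underside, z up. Two black saddles (x = -80 to -65 and +70 to +85 mm, floor 24 mm high, side walls at y = +-17.5 mm reaching up to 42 mm) take the case lying level along the cradle's x between end stops at x = +-103 mm
- cradle_bed (a point): where the middle of the case's axis lies when it is in the cradle: cradle x = 0, y = 0, z = 37 mm; the cradle's axes
- hasp (a joint): hasp, a flat steel strap 20 mm wide, 4 mm thick, 104 mm long hinged at the cradle's +y side; rad, 0 = closed (level across the case, pointing to the cradle's -y), 1.57 = upright, about 2 = leaning outward as it starts; stiff enough to stay where it is left (0.06 N m)
- hasp_hinge (a point): hinge axis of the hasp (parallel to the cradle's x): cradle x = -50, y = +42, z = 56 mm; the closed hasp's top face is at z = 58 mm
- hasp_end (a point): free end of the hasp, 104 mm from the hinge. The slot 72 to 92 mm from the hinge drops over the staple, a steel loop at cradle x = -50, y = -42 mm that reaches up to z = 73 mm
- locking_pin (a joint): captive brass pin with a red round head (20 mm diameter, 6 mm thick) at the cradle's -y side; m pushed along the cradle's +x, 0 (out) to 0.020 (home through the staple); slides with about 3 N and stays where it is left
- pin_head (a point): centre of the outer face of the pin's red head (cradle x = -100 mm when out, y = -42, z = 64 mm); push it along the cradle's +x
- marker_1: bystander: black marker pen, 132 mm long, 12 mm thick, lying
- vial_1: bystander: sample vial with black cap, 23 x 54 mm, upright; origin under its centre
- vial_2: bystander: sample vial with white cap, 23 x 54 mm, upright; origin under its centre
- flat_brush: bystander: flat red-handled brush, 225 mm long, lying
Things that resemble listed ones, but are neither listed nor needed, are in the scene too. There is more than one size of the core_case; the one meant has the size given above.

How it is judged:
By the outcome, as a careful person would: the job done as asked, in the order asked, and still so for the second after the job is handed in, with the robot touching nothing.
It also fails if it takes over 64 s, if anything falls off the work surface, if the arm or the gripper's body presses on something with over 40 N, if the wrist force passes 120 N, or if a joint passes its speed limit or range.

### The arm

A 7-joint arm with a two-finger parallel gripper is mounted at the origin on a cart in front of the work surface, level with it; the furniture and walls round the work are solid. World frame = base frame: x ahead of the robot, y to its left, z up, the work surface at z = 0. Lengths are in mm, angles in rad, forces in N, time in s.
With the tool pointing down it reaches from about 350 to 900 mm from the base axis. Payload 8.1 kg.
Tool frame: the origin (TCP) lies on the centre line of the jaws, within the pads' length; the fingertips stand 11 mm ahead of it and the grasp point (between the pads) lies 8 mm behind it (ctrl.tip_reach is the distance from the TCP to the fingertips, in mm); z points along the fingers, y is the line along which they close (so a half turn about z gives the same grasp; the last joint's range is limited). The gripper opens to 85 mm and grips with 20 to 120 N. Pads are 22 mm wide; open, the fingers measure 114 mm over their backs; the gripper's body (76 mm by 85 mm) begins 54 mm behind the grasp point. The pads swing forward as they close: fully open they stand 13 mm farther back than shut.
Start: joints at [-0.103, 0.434, 0.025, 1.573, -0.012, 1.134, -0.075], TCP at [625.013, -0.027, 242.323] pointing down, gripper open.
Joint ranges: [-2.62, 2.62], [-0.44, 2.09], [-1.27, 1.32], [0.08, 2.57], [-1.32, 4.46], [0.12, 2], [-2.74, 2.74]. Speed limits (rad/s): [2.22, 2.22, 3.01, 3.01, 3.14, 3.14, 3.14].

### API

Orientations are given as a rotation vector (axis times angle).
In Python, from workcell import read_state, eyes, ticket, ctrl gives the robot as it stands. The module is installed in compiled form; this text tells all that it offers.
- The arm moves only by the tool play_rows, never from a script. Its argument "moves" is a list of rows, each a list of 7 numbers: the gripper command: -1 is fully open, 1 is shut, values between are in proportion, then the shift along the tool's x, y, z in m, then the turn, a rotation vector about the tool's x, y, z in degrees. In form: [[fingers, tx, ty, tz, ax, ay, az], ...]. A call has exactly 5 rows; each row is the pose to reach, as a shift and turn from the pose commanded when the call began, along the tool's axes at that moment; what a row does not reach only later rows make up. A row lasts 1/10 s, in which the tool goes at most 50 mm and 8.59 degrees, less where a joint would pass 70% of its speed; a pose out of reach is approached as far as the arm can. A call with a gripper value outside its range is refused whole. The fingers move at their own pace and stop on an object; the grip force is fixed at half the most. Time passes only in rows, so rows that repeat a pose let the fingers close, or fill a call up. It gives the time, the measured TCP pose, the force, the opening and the grip force at its end, in the units of the state.
- read_state(): the state, without advancing time (a new reading comes with each control period).
- eyes.camera(name): name is "scene" or "side" or "wrist"; returns a dict with "color" (420x560x3 uint8, blue, green, red), "z_map" (420x560 float32, mm along the optical axis (not along the pixel's ray), 0 where there is no reading), "K" (3x3 intrinsics, pixels), "world_from_camera" (4x4, takes a point from camera to world coordinates). Camera axes: x right, y up, looking along -z (the intrinsics and any distortion apply to the point x, -y, -z); pixel columns grow to the right and rows downward; lengths in mm; the calibration is good to about 2 mm. A picture is of the moment at which its call begins.
- ticket.hand_in(): hands the job in; it is judged then, once.
The state is a dict: "time_s": time; "qpos": joint angles; "dq": joint speeds; "tau": joint torques, N m; "eef_pos": TCP position; "ee_rot": TCP orientation; "force": force on the tool from outside, world axes, zero at the start; "ft_torque": the same for the moment, N m; "grip_width": finger opening in mm; "finger_force": force on a finger pad.
Only numpy, scipy, OpenCV 4.12 (cv2) and the standard library are available. Lean on these libraries where they do the work, as an engineer would, in place of code of your own. Each camera call takes 0.05 s, during which the arm holds its last target. There are 200 camera calls.

## Working session

There is one attempt and no reset: what is moved stays moved. The work goes in short steps, Python scripts to look and compute and a tool call to move; the robot and the scene stay as the last step left them, time stands still between calls to the robot, and variables do not carry over. Pictures are saved under pics/ and viewed, at most 10 in all, crops included, and the job is handed in when it is done.

Besides the shell and the picture viewer there is one more tool, called after "Emit:" by a JSON object that holds its "method" and its "body". play_rows: Moves the arm, as the interface text tells. Its arguments: {"type":"object","properties":{"moves":{"type":"array","items":{"type":"array","items":{"type":"number"}}}},"required":["moves"]}

```bash
mkdir -p pics; cat > h.py <<'E'
import numpy as np, cv2
from scipy.spatial.transform import Rotation as R
from workcell import read_state, eyes, ticket, ctrl
def pts(c):
    z=c["z_map"];K=c["K"];v,u=np.mgrid[:z.shape[0],:z.shape[1]]
    x=(u-K[0,2])/K[0,0]*z;y=(v-K[1,2])/K[1,1]*z
    P=np.stack([x,-y,-z],-1);T=c["world_from_camera"]
    W=P@T[:3,:3].T+T[:3,3];W[z==0]=np.nan
    return W
E
python3 - <<'E'
from h import *
import pickle
d={n:eyes.camera(n) for n in("scene","side")}
pickle.dump(d,open("d.pkl","wb"))
for n,c in d.items():
    cv2.imwrite(f"pics/{n}0.png",cv2.resize(c["color"],(784,588),interpolation=cv2.INTER_CUBIC))
    print(n,c["K"].tolist(),np.round(c["world_from_camera"],3).tolist(),(c["z_map"]>0).mean(), [k for k in c])
s=read_state();print(s)
E
```

```text
scene [[522.792052449257, 0.0, 280.7805942937189], [0.0, 522.792052449257, 212.3950364761192], [0.0, 0.0, 1.0]] [[0.726, 0.277, -0.629, -195.917], [-0.687, 0.29, -0.666, -797.815], [-0.002, 0.916, 0.401, 631.881], [0.0, 0.0, 0.0, 1.0]] 0.9779974489795918 ['color', 'z_map', 'K', 'world_from_camera']
side [[522.3489517883087, 0.0, 272.35129878490477], [0.0, 522.3489517883087, 215.62120760939553], [0.0, 0.0, 1.0]] [[-0.912, 0.22, -0.346, 109.71], [-0.41, -0.512, 0.755, 1154.893], [-0.011, 0.83, 0.557, 878.863], [0.0, 0.0, 0.0, 1.0]] 0.9959056122448979 ['color', 'z_map', 'K', 'world_from_camera']
{'time_s': 0.1, 'qpos': array([-0.10262262,  0.43518864,  0.02500631,  1.57400686, -0.01162563,
        1.13398149, -0.07510201]), 'dq': array([-2.46398461e-04,  6.61602140e-06,  4.70826266e-04, -2.55708428e-03,
       -1.01066660e-03,  3.08705260e-04,  2.92733690e-04]), 'tau': array([ 3.05215610e-03, -6.71761894e+01,  1.02813520e+00, -3.16906106e+01,
        1.58212596e-02,  7.24380094e-03, -3.14591728e-05]), 'eef_pos': array([ 6.24567286e+02, -4.73529498e-02,  2.41582557e+02]), 'ee_rot': array([-2.22088465e+00, -2.22068622e+00,  1.72763436e-03]), 'force': array([ 0.14228979, -0.28754821, -0.61198773]), 'ft_torque': array([ 0.00898202, -0.03769344, -0.02367233]), 'finger_force': 0.0, 'grip_width': 85.03181367578456}
```

View pics/scene0.png

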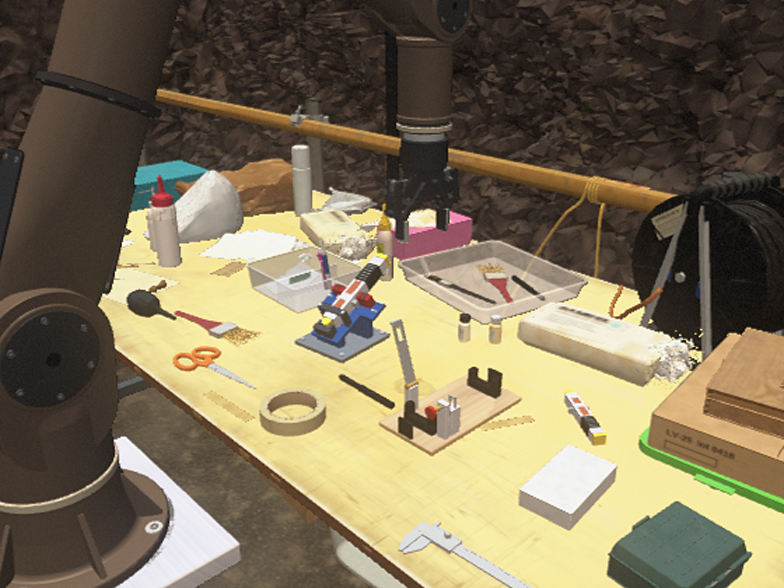

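View pics/side0.png

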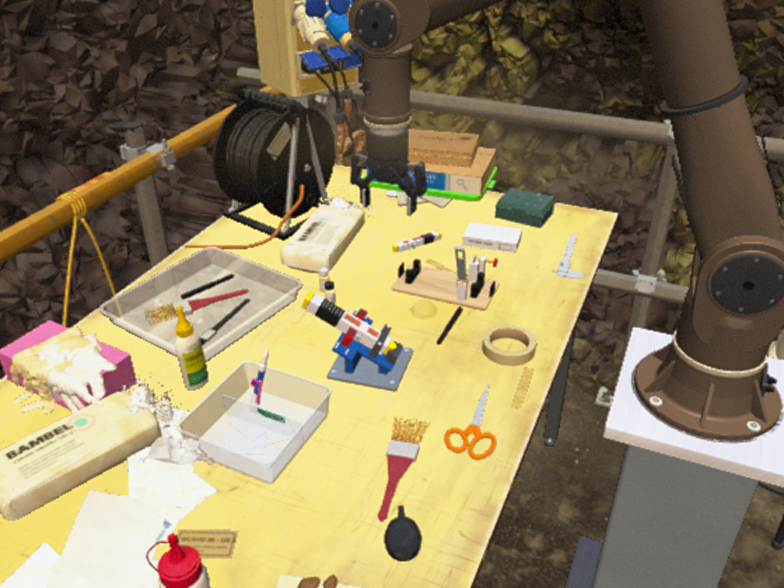

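Scene view: the seated case is at (350,295) in the blue rest. A second, smaller case lies on the table at (585,418) and looks like a decoy. The cradle is at (450,410), with the hasp leaning at (402,350) and the red pin head at (432,410). The case in the rest fits the description (27° incline, between red keepers), and I'll check its size while enlarging.

```bash
python3 - <<'E'
from h import *
import pickle
d=pickle.load(open("d.pkl","rb"))
cr=[]
W={n:pts(c) for n,c in d.items()}
for n,(a,b,x0,x1) in {"scene":(165,330,200,450),"side":(150,290,210,370)}.items():
    im=d[n]["color"][a:b,x0:x1]; cr.append(cv2.resize(im,(560,int(560*im.shape[0]/im.shape[1]))[:2],interpolation=cv2.INTER_CUBIC))
cr=[cv2.resize(c,(400,int(c.shape[0]*400/c.shape[1]))) for c in cr]
h=max(c.shape[0] for c in cr)
cv2.imwrite("pics/crop.png",np.hstack([cv2.copyMakeBorder(c,0,h-c.shape[0],0,0,0) for c in cr]))
for n in W:
    P=W[n].reshape(-1,3);H=cv2.cvtColor(d[n]["color"],cv2.COLOR_BGR2HSV).reshape(-1,3)
    # table
    roi=(P[:,0]>350)&(P[:,0]<800)&(P[:,1]>-350)&(P[:,1]<350)
    print(n,"table z",np.nanmedian(P[roi&(abs(P[:,2])<8)][:,2]))
    for nm,hl,hh,sl,vl in(("yellow",22,34,170,120),("red",0,6,170,80),("red2",174,180,170,80),("blue",100,125,110,60)):
        m=(roi&(H[:,0]>=hl)&(H[:,0]<=hh)&(H[:,1]>=sl)&(H[:,2]>=vl)).reshape(420,560).astype(np.uint8)
        k,l,st,ce=cv2.connectedComponentsWithStats(m)
        for i in range(1,k):
            if st[i,4]>=12:
                q=W[n][l==i]; print(nm,st[i,4],ce[i].round(),np.nanmedian(q,0).round(1),np.nanpercentile(q,3,0).round(0),np.nanpercentile(q,97,0).round(0))
E
```

```text
scene table z -0.015349210311853767
red 44 [307. 294.] [ 450.9 -189.4   67.3] [ 449. -196.   59.] [ 456. -182.   73.]
blue 35 [235. 214.] [601.9 223.7  63.5] [593. 214.  58.] [615. 235.  69.]
blue 26 [270. 219.] [631.9 119.3  72. ] [624. 111.  69.] [641. 130.  76.]
blue 124 [258. 224.] [608.3 140.3  61.7] [586. 112.  51.] [620. 157.  68.]
blue 76 [243. 238.] [557.7 141.1  37.1] [541. 132.  27.] [574. 154.  44.]
side table z 1.5050546447383795
yellow 14 [282. 177.] [ 712.8 -243.9   12.1] [ 709. -249.    5.] [ 719. -236.   19.]
yellow 47 [219. 214.] [700.8 196.7 138.6] [696. 177. 120.] [709. 202. 143.]
yellow 37 [279. 248.] [543.7 168.7  56.5] [537. 159.  44.] [554. 177.  63.]
red 35 [248. 242.] [608.8 218.2  91.4] [601. 211.  78.] [615. 223.  98.]
blue 13 [263. 229.] [612.9 120.1  64. ] [607. 115.  62.] [618. 126.  69.]
blue 14 [243. 241.] [628.7 204.6  77.4] [626. 193.  75.] [631. 218.  79.]
blue 411 [258. 255.] [595.4 202.7  47.3] [538. 181.  15.] [620. 238.  74.]
```

View pics/crop.png

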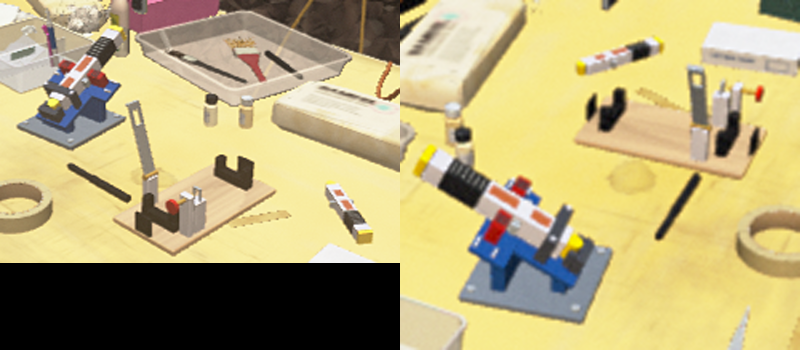

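The enlarged crop confirms it: the case in the blue rest spans about 180 mm between its yellow end centroids, between red keepers and under a dark bridge. The loose one is much shorter. Next come the poses of the rest, case and cradle.

```bash
python3 - <<'E'
from h import *
import pickle
d=pickle.load(open("d.pkl","rb"))
for n,c in d.items():
    P=pts(c);H=cv2.cvtColor(c["color"],cv2.COLOR_BGR2HSV).astype(int);Z=P[...,2]
    def roi(x0,x1,y0,y1):return (P[...,0]>x0)&(P[...,0]<x1)&(P[...,1]>y0)&(P[...,1]<y1)
    # rest foot : bluish, low
    m=roi(480,720,80,300)&(H[...,0]>90)&(H[...,0]<130)&(H[...,1]>40)&(Z>2)&(Z<16)
    q=P[m];print(n,"foot",len(q),np.median(q[:,2]),[np.round(a,1) for a in cv2.minAreaRect(q[:,:2].astype(np.float32))])
    # board: by colour (not table yellow) height
    m=roi(430,720,-300,-20)&(Z>6)&(Z<13)
    k,l,st,ce=cv2.connectedComponentsWithStats(m.astype(np.uint8));i=1+np.argmax(st[1:,4])
    q=P[l==i];print("board",len(q),np.median(q[:,2]),[np.round(a,1) for a in cv2.minAreaRect(q[:,:2].astype(np.float32))])
    for lo,hi in((14,34),(35,44),(46,70),(70,90),(90,200)):
        m=roi(430,680,-280,-30)&(Z>lo)&(Z<hi)
        k,l,st,ce=cv2.connectedComponentsWithStats(m.astype(np.uint8))
        for i in range(1,k):
            if st[i,4]>=15:
                q=P[l==i];print("  ",(lo,hi),st[i,4],ce[i].round(),q.min(0).round(0),q.max(0).round(0),np.median(q,0).round(0),c["color"][l==i].mean(0).round())
    # case grip (black) and yellow
    for nm,m in(("black",roi(600,730,120,240)&(Z>75)&(H[...,2]<70)),("yel",roi(520,730,120,260)&(Z>35)&(H[...,0]>20)&(H[...,0]<35)&(H[...,1]>120)),
        ("red",roi(530,730,100,280)&(Z>40)&((H[...,0]<8)|(H[...,0]>172))&(H[...,1]>150)),("white",roi(530,730,100,280)&(Z>40)&(H[...,1]<60)&(H[...,2]>140))):
        k,l,st,ce=cv2.connectedComponentsWithStats(m.astype(np.uint8))
        for i in range(1,k):
            if st[i,4]>=8:
                q=P[l==i];print("  ",nm,st[i,4],ce[i].round(),q.min(0).round(0),q.max(0).round(0),np.median(q,0).round(0))
    # case top fit: all points with Z>88 in rest roi
    m=roi(540,760,100,280)&(Z>60);q=P[m]
    y0=q[:,1];a=q[q[:,2]>95]
    u,s,v=np.linalg.svd(a-a.mean(0),full_matrices=False);print("upper bar",len(a),a.mean(0).round(1),v[0].round(3),np.degrees(np.arcsin(v[0][2])),np.degrees(np.arctan2(v[0][1],v[0][0])))
E
```

```text
scene foot 59 12.9219453399553 [array([588.9, 149.3]), array([ 51.9, 112.2]), np.float64(72.4)]
board 1683 9.07733519342878 [array([ 547.6, -144. ]), array([218. , 114.6]), np.float64(1.1)]
   (14, 34) 51 [352. 268.] [ 648. -157.   15.] [ 657. -128.   34.] [ 652. -137.   28.] [52. 75. 90.]
   (14, 34) 187 [345. 275.] [ 615. -174.   14.] [ 635. -113.   34.] [ 621. -145.   23.] [46. 63. 77.]
   (14, 34) 452 [302. 302.] [ 438. -197.   14.] [ 509. -105.   34.] [ 473. -155.   23.] [ 73.  89. 103.]
   (35, 44) 30 [337. 264.] [ 617. -126.   35.] [ 635. -112.   42.] [ 623. -121.   39.] [52. 72. 87.]
   (35, 44) 29 [354. 271.] [ 617. -172.   36.] [ 634. -157.   43.] [ 624. -168.   40.] [47. 63. 77.]
   (35, 44) 67 [293. 285.] [ 467. -128.   35.] [509. -97.  44.] [ 488. -110.   40.] [ 91. 109. 123.]
   (35, 44) 68 [318. 299.] [ 468. -196.   35.] [ 509. -170.   44.] [ 480. -192.   39.] [121. 135. 150.]
   (46, 70) 104 [293. 274.] [ 484. -110.   46.] [513. -96.  70.] [ 497. -103.   58.] [116. 146. 166.]
   (46, 70) 230 [316. 292.] [ 448. -197.   46.] [ 511. -177.   70.] [ 477. -190.   61.] [127.
[... 2629 characters left out ...]
. 193. 112.]
   yel 49 [219. 214.] [695. 175. 117.] [711. 203. 144.] [701. 197. 139.]
   yel 45 [278. 248.] [536. 153.  40.] [556. 180.  64.] [544. 171.  57.]
   red 13 [257. 226.] [609. 147.  90.] [620. 156.  99.] [613. 151.  94.]
   red 8 [251. 235.] [604. 190.  93.] [614. 199.  97.] [609. 197.  95.]
   red 45 [248. 242.] [598. 211.  75.] [619. 224.  99.] [609. 218.  89.]
   white 102 [225. 216.] [675. 168. 109.] [701. 202. 141.] [687. 194. 131.]
   white 314 [256. 236.] [564. 118.  54.] [644. 199. 110.] [599. 185.  85.]
   white 40 [275. 246.] [548. 154.  45.] [561. 183.  75.] [554. 176.  65.]
upper bar 560 [657.4 186.1 115. ] [-0.912 -0.159 -0.379] -22.265906993941172 -170.10764947165478
```

```bash
cat >> h.py <<'E'
def Rz(a):return R.from_euler('z',a).as_matrix()
def bedframe(yaw,p=np.radians(27)):
    X=np.array([np.cos(p)*np.cos(yaw),np.cos(p)*np.sin(yaw),np.sin(p)])
    Y=np.array([-np.sin(yaw),np.cos(yaw),0]);return np.stack([X,Y,np.cross(X,Y)],1)
def go(p,M):
    "shift mm & turn deg in tool axes from current pose to target"
    s=read_state();T=R.from_rotvec(s["ee_rot"])
    sh=T.inv().apply(np.array(p)-s["eef_pos"]);rv=np.degrees((T.inv()*R.from_matrix(M)).as_rotvec())
    print("t",round(s["time_s"],2),"shift mm",sh.round(1),"turn",rv.round(1),"F",s["force"].round(1),"w",round(s["grip_width"],1),"tcp",s["eef_pos"].round(1))
E
python3 - <<'E'
from h import *
import pickle
d=pickle.load(open("d.pkl","rb"))
Q=[];L=[];Ft=[]
for n,c in d.items():
    P=pts(c);H=cv2.cvtColor(c["color"],cv2.COLOR_BGR2HSV)
    m=(P[...,0]>520)&(P[...,0]<730)&(P[...,1]>100)&(P[...,1]<280)
    q=P[m&(P[...,2]>30)];Q.append(q);L+= [n]*len(q)
    f=P[m&(P[...,2]>4)&(P[...,2]<14)&(H[...,0]>90)&(H[...,1]>25)&(H[...,0]<130)];Ft.append(f)
L=np.array(L);Q=np.vstack(Q);yaw=np.radians(8)
for it in range(4):
    B=bedframe(yaw);q=Q@B
    g=q[:,0]; v0=np.median(q[(abs(q[:,2]-np.percentile(q[:,2],90))<3)][:,1])
    # top plane height for the far part of bar
    far=(g>g.max()-80)
    hist,e=np.histogram(q[far][:,2],np.arange(-400,200,1.5));h=e[np.argmax(hist)]+.75
    top=abs(q[:,2]-h)<2.5
    S=[];V=[];
    for s in np.arange(g[top].min(),g.max()-3,8):
        b=q[top&(abs(g-s)<4)]
        if len(b)>8:
            lo,hi=np.percentile(b[:,1],[2,98]); S.append(s);V.append((lo,hi))
    S=np.array(S);V=np.array(V)
    ok=abs(V[:,1]-V[:,0]-27)<5
    k=np.polyfit(S[ok],V[ok].mean(1),1)
    yaw+=np.arctan(k[0])/np.cos(np.radians(27))
    print(np.degrees(yaw).round(2),"h",h,"n",ok.sum(),"smax",g.max().round(1),"bar s", S[ok].min().round(),S[ok].max().round(),(V[ok,1]-V[ok,0]).round())
for n in("scene","side"):print(n,np.median(q[(L==n)&top&far][:,2]), np.percentile(g[(L==n)&top],99.5))
y0=np.median(V[ok].mean(1))
print("axis v",y0,"axis h",h-13)
F=np.vstack(Ft);print("foot",[np.round(a,1) for a in cv2.minAreaRect(F[:,:2].astype(np.float32))],[[np.round(a,1) for a in cv2.minAreaRect(f[:,:2].astype(np.float32))] for f in Ft])
print(len(q), "B",B.round(3).tolist())
E=np.array([g.max()-95,y0,h-13]);print("case origin",(B@E).round(1),"grip",(B@(E+[43,0,0])).round(1))
E
```

```text
7.28 h -201.25 n 17 smax 708.5 bar s 522.0 698.0 [28. 24. 29. 30. 30. 31. 29. 29. 28. 29. 27. 29. 30. 28. 29. 29. 27.]
7.22 h -201.25 n 17 smax 707.6 bar s 521.0 697.0 [28. 24. 29. 30. 30. 31. 29. 29. 28. 29. 28. 29. 31. 30. 29. 30. 28.]
7.08 h -201.25 n 17 smax 707.5 bar s 521.0 697.0 [28. 26. 29. 30. 30. 31. 29. 29. 28. 30. 28. 29. 31. 29. 29. 30. 28.]
7.03 h -201.25 n 17 smax 707.3 bar s 521.0 697.0 [28. 26. 29. 30. 30. 32. 29. 29. 28. 30. 28. 30. 31. 30. 29. 28. 28.]
scene -201.10231440883115 703.0901691082734
side -200.83310935312437 705.8458793348067
axis v 97.41745758099674 axis h -214.25
foot [array([584.3, 172. ]), array([129.8, 123.1]), np.float64(7.5)] [[array([586.2, 154.1]), array([ 72. , 155.9]), np.float64(56.9)], [array([584.3, 173.3]), array([130.4, 120.1]), np.float64(8.0)]]
3367 B [[0.884, -0.123, -0.451], [0.11, 0.992, -0.056], [0.454, 0.0, 0.891]]
case origin [626.  175.9  87.1] grip [664.  180.7 106.6]
```

Yaw is about 7°, the top face measures 28 wide, the length is about 190, and both views agree on height within 0.3 mm. That's consistent, so I'll move.

```bash
cat >> h.py <<'E'
YR=np.radians(7.1);B=bedframe(YR);GR=np.array([664.,180.7,106.6])
MG=np.stack([B[:,0],-B[:,1],-B[:,2]],1)
E
python3 - <<'E'
from h import *
go(GR+80*B[:,2],MG)
E
```

```text
t 0.1 shift mm [176.3   3.5  63.7] turn [-19.6  22.2  81.2] F [ 0.1 -0.3 -0.6] w 85.0 tcp [624.6  -0.  241.6]
```

Emit:
{"method": "play_rows", "body": {"moves": [[-1,0.03,0,0,-1.3,1.5,5.4],[-1,0.06,0,0,-2.6,3.0,10.8],[-1,0.09,0,0,-3.9,4.4,16.2],[-1,0.12,0,0,-5.2,5.9,21.6],[-1,0.15,0,0,-6.5,7.4,27]]}}

```text
time_s: 0.6
eef_pos: [624.7, 150.9, 241.9]
ee_rot: [-2.664, -1.622, -0.267]
force: [0.5, 0.0, 0.6]
grip_width: 85.5
finger_force: 0.0
```

Emit:
{"method": "play_rows", "body": {"moves": [[-1,0,0,0,-1.3,1.5,5.4],[-1,0,0,0,-2.6,3.0,10.8],[-1,0,0,0,-3.9,4.4,16.2],[-1,0,0,0,-5.2,5.9,21.6],[-1,0,0,0,-6.5,7.4,27]]}}

```text
time_s: 1.1
eef_pos: [624.7, 149.7, 242.0]
ee_rot: [-2.933, -0.931, -0.514]
force: [-0.6, -0.9, -0.4]
grip_width: 85.5
finger_force: 0.0
```

Emit:
{"method": "play_rows", "body": {"moves": [[-1,0,0,0,-1.3,1.5,5.4],[-1,0,0,0,-2.6,3.0,10.8],[-1,0,0,0,-3.9,4.4,16.2],[-1,0,0,0,-5.2,5.9,21.6],[-1,0,0,0,-6.5,7.4,27]]}}

```text
time_s: 1.6
eef_pos: [624.7, 149.7, 242.0]
ee_rot: [-3.019, -0.187, -0.728]
force: [0.1, 0.2, -0.3]
grip_width: 85.4
finger_force: 0.0
```

```bash
python3 - <<'E'
from h import *
go(GR+80*B[:,2],MG);go(GR-8*B[:,2],MG);print(read_state()["qpos"].round(2))
E
```

```text
t 1.6 shift mm [-23.5 -25.9  60.1] turn [-0.1 -0.1 -0. ] F [ 0.1  0.2 -0.3] w 85.4 tcp [624.7 149.7 242. ]
t 1.6 shift mm [-23.6 -25.7 148.1] turn [-0.1 -0.1 -0. ] F [ 0.1  0.2 -0.3] w 85.4 tcp [624.7 149.7 242. ]
[-0.7   0.25  0.39  1.99  0.01  0.46 -1.8 ]
```

Emit:
{"method": "play_rows", "body": {"moves": [[-1,-0.0118,-0.013,0.02,0,0,0],[-1,-0.0236,-0.0257,0.05,0,0,0],[-1,-0.0236,-0.0257,0.085,0,0,0],[-1,-0.0236,-0.0257,0.1,0,0,0],[-1,-0.0236,-0.0257,0.1,0,0,0]]}}

```text
time_s: 2.1
eef_pos: [645.7, 177.7, 140.4]
ee_rot: [-3.022, -0.193, -0.723]
force: [0.6, -0.5, 0.8]
grip_width: 85.1
finger_force: 0.0
```

```bash
python3 - <<'E'
from h import *
go(GR-8*B[:,2],MG)
c=eyes.camera("wrist");cv2.imwrite("pics/w1.png",c["color"])
E
```

```text
t 2.1 shift mm [ 1.3 -0.7 46.5] turn [-0.   0.1  0.2] F [ 0.6 -0.5  0.8] w 85.1 tcp [645.7 177.7 140.4]
```

View pics/w1.png

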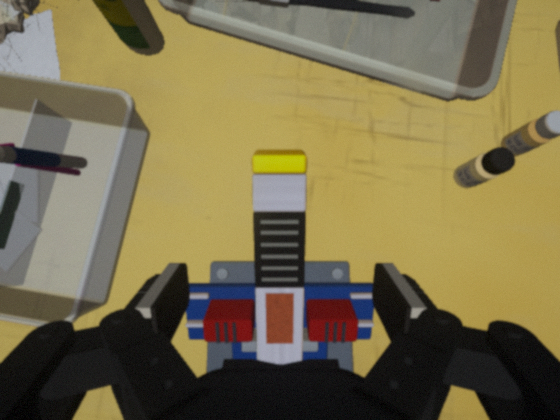

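The wrist view shows the case upright in the picture, centred between the fingers at column 280, with the grip at rows 212–287 and the keepers at row 320. I'll descend and close.

Emit:
{"method": "play_rows", "body": {"moves": [[-1,0.001,-0.0005,0.016,0,0,0.2],[-1,0.0013,-0.0007,0.032,0,0,0.2],[-1,0.0013,-0.0007,0.046,0,0,0.2],[-0.5,0.0013,-0.0007,0.046,0,0,0.2],[0,0.0013,-0.0007,0.046,0,0,0.2]]}}

```text
time_s: 2.65
eef_pos: [668.0, 181.8, 102.8]
ee_rot: [-3.019, -0.187, -0.728]
force: [-0.2, -0.2, 0.1]
grip_width: 58.9
finger_force: 0.0
```

Emit:
{"method": "play_rows", "body": {"moves": [[0.5,0,0,0,0,0,0],[1,0,0,0,0,0,0],[1,0,0,0,0,0,0],[1,0,0,0,0,0,0],[1,0,0,0,0,0,0]]}}

```text
time_s: 3.15
eef_pos: [668.0, 182.3, 103.1]
ee_rot: [-3.018, -0.188, -0.728]
force: [-3.3, -1.3, 5.7]
grip_width: 27.2
finger_force: 62.1
```

```bash
python3 - <<'E'
from h import *
go(GR-8*B[:,2],MG);print(read_state()["finger_force"])
X,Y,Z=B.T
p=GR-8*Z; piv=GR-129*X
for a in (0.06,.12,.18,-.06,-.12,-.18):
    r=R.from_rotvec(a*Z).as_matrix(); d=(r@(p-piv)+piv-p); print(a,(MG.T@d).round(1),-np.degrees(a).round(1))
E
```

```text
t 3.15 shift mm [-2.1  1.1  3. ] turn [-0.1 -0.1 -0. ] F [-3.3 -1.3  5.7] w 27.2 tcp [668.  182.3 103.1]
62.069642543792725
0.06 [-0.2 -7.7  0. ] -3.4
0.12 [ -0.9 -15.4   0. ] -6.9
0.18 [ -2.1 -23.1  -0. ] -10.3
-0.06 [-0.2  7.7 -0. ] 3.4
-0.12 [-0.9 15.4 -0. ] 6.9
-0.18 [-2.1 23.1 -0. ] 10.3
```

Emit:
{"method": "play_rows", "body": {"moves": [[1,0,-0.004,0,0,0,-1.7],[1,-0.0002,-0.0078,0,0,0,-3.4],[1,-0.0005,-0.0117,0,0,0,-5.2],[1,-0.0009,-0.0156,0,0,0,-6.9],[1,-0.0009,-0.0156,0,0,0,-6.9]]}}

```text
time_s: 3.65
eef_pos: [666.3, 195.7, 103.1]
ee_rot: [-3.03, -0.37, -0.739]
force: [-0.4, -5.5, 7.8]
grip_width: 27.0
finger_force: 62.0
```

```bash
python3 - <<'E'
from h import *
go(GR-8*B[:,2],MG);s=read_state();print(s["finger_force"],(MG.T@s["force"]).round(1),(MG.T@s["ft_torque"]).round(2))
E
```

```text
t 3.65 shift mm [-3.8 14.2  3. ] turn [ 0.  -0.2  6.8] F [-0.4 -5.5  7.8] w 27.0 tcp [666.3 195.7 103.1]
61.96701765060425 [ 2.6  5.4 -7.4] [-1.07 -0.33  0.05]
```

Emit:
{"method": "play_rows", "body": {"moves": [[1,0,-0.0035,0,0,0,-1.5],[1,-0.0002,-0.007,0,0,0,-3.1],[1,-0.0004,-0.0105,0,0,0,-4.6],[1,-0.0004,-0.0115,0,0,0,-4.6],[1,-0.0004,-0.0115,0,0,0,-4.6]]}}

```text
time_s: 4.15
eef_pos: [665.2, 205.6, 103.4]
ee_rot: [2.995, 0.486, 0.739]
force: [4.7, -8.4, 6.5]
grip_width: 26.9
finger_force: 62.1
```

```bash
python3 - <<'E'
from h import *
go(GR-8*B[:,2],MG);s=read_state();print(s["finger_force"],(MG.T@s["force"]).round(1),(MG.T@s["ft_torque"]).round(2))
X,Y,Z=B.T;pm=s["eef_pos"]-(GR-8*Z-129*X);print("swing from pos",np.arctan2(pm@Y,pm@X))
E
```

```text
t 4.15 shift mm [-7.2 23.7  3.2] turn [ 0.1 -0.4 11.3] F [ 4.7 -8.4  6.5] w 26.9 tcp [665.2 205.6 103.4]
62.12277889251709 [ 6.2  8.9 -4.1] [-1.79  0.72 -0.3 ]
swing from pos 0.18523240606011537
```

Emit:
{"method": "play_rows", "body": {"moves": [[1,-0.0001,0.006,0,0,0,2.5],[1,-0.0004,0.0118,0,0,0,5],[1,-0.001,0.0175,0,0,0,7.5],[1,-0.0018,0.023,0,0,0,10],[1,-0.0025,0.027,0,0,0,11.5]]}}

```text
time_s: 4.65
eef_pos: [668.2, 183.4, 103.3]
ee_rot: [-3.016, -0.187, -0.728]
force: [-3.5, 3.5, 4.8]
grip_width: 27.1
finger_force: 61.8
```

```bash
python3 - <<'E'
from h import *
go(GR-8*B[:,2],MG);s=read_state();print(s["finger_force"],(MG.T@s["force"]).round(1),(MG.T@s["ft_torque"]).round(2))
X,Y,Z=B.T;pm=s["eef_pos"]-(GR-8*Z-129*X);print("swing from pos",np.arctan2(pm@Y,pm@X))
E
```

```text
t 4.65 shift mm [-2.6  2.2  3. ] turn [-0.2 -0.2 -0. ] F [-3.5  3.5  4.8] w 27.1 tcp [668.2 183.4 103.3]
61.802034974098206 [-0.5 -3.9 -5.7] [ 0.89 -0.75  0.08]
swing from pos 0.01662967675820788
```

Emit:
{"method": "play_rows", "body": {"moves": [[1,-0.0002,0.0065,0,0,0,2.8],[1,-0.0008,0.013,0,0,0,5.7],[1,-0.0016,0.0195,0,0,0,8.6],[1,-0.0027,0.0265,0,0,0,11.6],[1,-0.0027,0.0275,0,0,0,11.8]]}}

```text
time_s: 5.15
eef_pos: [671.4, 157.2, 103.6]
ee_rot: [-2.971, 0.122, -0.715]
force: [2.4, 7.5, 4.1]
grip_width: 27.2
finger_force: 61.3
```

```bash
python3 - <<'E'
from h import *
go(GR-8*B[:,2],MG);s=read_state();print(s["finger_force"],(MG.T@s["force"]).round(1),(MG.T@s["ft_torque"]).round(2))
X,Y,Z=B.T;pm=s["eef_pos"]-(GR-8*Z-129*X);print("swing from pos",np.arctan2(pm@Y,pm@X))
E
```

```text
t 5.15 shift mm [ -7.5 -23.1   3.4] turn [ -0.4  -0.4 -11.9] F [2.4 7.5 4.1] w 27.2 tcp [671.4 157.2 103.6]
61.28536105155945 [ 4.8 -7.2 -2.1] [1.42 0.45 0.27]
swing from pos -0.18189732801880254
```

Emit:
{"method": "play_rows", "body": {"moves": [[1,-0.0001,-0.006,0,0,0,-2.5],[1,-0.0004,-0.0118,0,0,0,-5],[1,-0.001,-0.0175,0,0,0,-7.5],[1,-0.0018,-0.023,0,0,0,-10],[1,-0.0025,-0.0265,0,0,0,-11.8]]}}

```text
time_s: 5.65
eef_pos: [668.1, 180.0, 102.9]
ee_rot: [-3.02, -0.189, -0.727]
force: [-7.2, -3.2, 10.5]
grip_width: 27.0
finger_force: 62.4
```

```bash
python3 - <<'E'
from h import *
import pickle
go(GR-8*B[:,2],MG)
d=pickle.load(open("d.pkl","rb"));o=GR-43*B[:,0]
for n in("scene","side"):
  for t,c in(("old",d[n]),("new",eyes.camera(n))):
    P=(pts(c)-o)@B;H=cv2.cvtColor(c["color"],cv2.COLOR_BGR2HSV)
    m=((H[...,0]<8)|(H[...,0]>172))&(H[...,1]>150)&(abs(P[...,0]+25)<30)&(abs(P[...,1])<70)&(abs(P[...,2])<40)
    q=P[m]
    for sg in(1,-1):
        a=q[(q[:,1]*sg>14)];print(n,t,sg,len(a),np.percentile(a,[3,50,97],axis=0).round(0).tolist() if len(a) else "")
  if n=="side":cv2.imwrite("pics/s2.png",cv2.resize(c["color"][170:310,180:340],(640,560),interpolation=cv2.INTER_CUBIC))
E
```

```text
t 5.65 shift mm [-1.9 -1.2  2.9] turn [-0.  -0.1  0.1] F [-7.2 -3.2 10.5] w 27.0 tcp [668.1 180.  102.9]
scene old 1 29 [[-20.0, 18.0, 3.0], [-15.0, 26.0, 12.0], [-5.0, 42.0, 16.0]]
scene old -1 65 [[-20.0, -49.0, -7.0], [-15.0, -43.0, 7.0], [-6.0, -20.0, 14.0]]
scene new 1 50 [[-21.0, 26.0, -1.0], [-15.0, 35.0, 9.0], [-5.0, 54.0, 14.0]]
scene new -1 69 [[-20.0, -60.0, -5.0], [-15.0, -53.0, 7.0], [-5.0, -33.0, 15.0]]
side old 1 53 [[-16.0, 19.0, -7.0], [-10.0, 44.0, 11.0], [-4.0, 49.0, 16.0]]
side old -1 19 [[-16.0, -43.0, 11.0], [-9.0, -26.0, 13.0], [-3.0, -19.0, 15.0]]
side new 1 56 [[-16.0, 32.0, -6.0], [-10.0, 55.0, 10.0], [-4.0, 61.0, 17.0]]
side new -1 33 [[-16.0, -55.0, 8.0], [-10.0, -32.0, 12.0], [-3.0, -25.0, 16.0]]
```

View pics/s2.png

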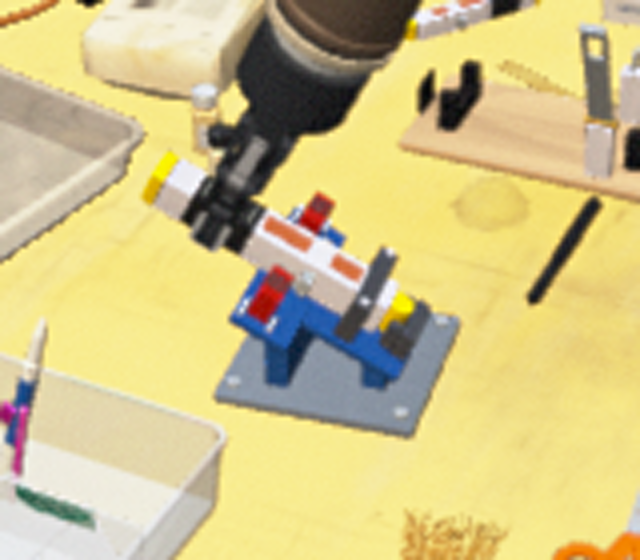

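Side crop: both red keepers (at (318,212) and (270,292)) have clearly moved out, and the numbers say about 12 mm each. I'll draw the case along its axis.

Emit:
{"method": "play_rows", "body": {"moves": [[1,0.006,0,0,0,0,0],[1,0.014,0,0,0,0,0],[1,0.022,0,0,0,0,0],[1,0.03,0,0,0,0,0],[1,0.038,0,0,0,0,0]]}}

```text
time_s: 6.25
eef_pos: [700.0, 185.1, 118.6]
ee_rot: [-3.021, -0.191, -0.721]
force: [-4.6, 0.2, 1.6]
grip_width: 26.7
finger_force: 61.8
```

```bash
python3 - <<'E'
from h import *
go(GR-8*B[:,2],MG);s=read_state();print(s["finger_force"],(MG.T@s["force"]).round(1),(MG.T@s["ft_torque"]).round(2))
E
```

```text
t 6.25 shift mm [-37.8  -0.2   2.3] turn [-0.1  0.2  0.1] F [-4.6  0.2  1.6] w 26.7 tcp [700.  185.1 118.6]
61.81755781173706 [-3.4 -0.8 -3.5] [ 0.01 -1.58  0.01]
```

Emit:
{"method": "play_rows", "body": {"moves": [[1,0.009,0,0,0,0,0],[1,0.018,0,0,0,0,0],[1,0.028,0,0,0,0,0],[1,0.028,0,-0.015,0,0,0],[1,0.028,0,-0.04,0,0,0]]}}

```text
time_s: 6.75
eef_pos: [708.5, 185.7, 167.8]
ee_rot: [-3.02, -0.188, -0.726]
force: [-0.0, -0.0, -1.1]
grip_width: 27.5
finger_force: 60.9
```

Emit:
{"method": "play_rows", "body": {"moves": [[1,0,0,-0.03,0,0,0],[1,0,0,-0.06,0,0,0],[1,0,0,-0.09,0,0,0],[1,0,0,-0.1,0,0,0],[1,0,0,-0.1,0,0,0]]}}

```text
time_s: 7.25
eef_pos: [663.9, 180.6, 259.5]
ee_rot: [-3.016, -0.188, -0.732]
force: [0.3, 0.5, -2.8]
grip_width: 27.1
finger_force: 61.1
```

```bash
python3 - <<'E'
from h import *
s=read_state();T=R.from_rotvec(s["ee_rot"]).as_matrix()
print(s["grip_width"],s["force"].round(1),s["qpos"].round(2))
gp=s["eef_pos"]-8*T[:,2]
for n in("scene","side"):
    c=eyes.camera(n);P=(pts(c)-gp)@T;H=cv2.cvtColor(c["color"],cv2.COLOR_BGR2HSV)
    m=(H[...,0]>20)&(H[...,0]<35)&(H[...,1]>130)&(abs(P[...,0]+45)<130)&(abs(P[...,1])<25)&(abs(P[...,2])<25)
    for sg in(1,-1):
        a=P[m&(P[...,0]*sg>0)];print(n,sg,len(a),np.percentile(a,[3,50,97],axis=0).round(1).tolist() if len(a) else "")
    w=(abs(P[...,1])<22)&(abs(P[...,2])<22)&(P[...,0]<-30)&(P[...,0]>-150)
    a=P[w];top=a[:,2]
    for x0 in(-50,-80,-110):
        b=a[abs(a[:,0]-x0)<10];print("  x",x0,len(b),"z(min=top)",np.percentile(b[:,2],[3,97]).round(1),"y",np.percentile(b[:,1],[3,97]).round(1))
    if n=="side":cv2.imwrite("pics/s3.png",c["color"])
# cradle target: level, TCP over
go([547.7+45,-144,37+120-8],np.diag([1.,-1,-1]))
E
```

```text
27.070276651900766 [ 0.3  0.5 -2.8] [-0.68  0.3   0.35  1.86  0.01  0.53 -1.83]
scene 1 18 [[40.7, 10.0, -8.4], [44.7, 12.4, 1.9], [47.7, 14.9, 14.9]]
scene -1 73 [[-140.9, -6.5, -11.2], [-135.1, 6.2, -3.9], [-126.1, 12.0, 10.9]]
  x -50 102 z(min=top) [-12.9  14.1] y [-11.9  17.1]
  x -80 110 z(min=top) [-13.1  12.2] y [-13.5  19.3]
  x -110 109 z(min=top) [-12.8  12.4] y [-13.1  16.8]
side 1 53 [[39.6, -17.3, -12.3], [43.6, -12.8, -6.2], [48.2, 9.4, 12.3]]
side -1 64 [[-140.4, -9.8, -11.0], [-133.3, -5.1, -4.0], [-127.3, 8.7, 11.3]]
  x -50 124 z(min=top) [-12.1  13.9] y [-15.4  11.9]
  x -80 118 z(min=top) [-13.1  12.5] y [-20.8  13.5]
  x -110 121 z(min=top) [-12.9  13.6] y [-14.9  12.6]
t 7.35 shift mm [-147.2  313.2   44.9] turn [ -1.8 -27.    7. ] F [ 0.3 -0.1 -2. ] w 27.0 tcp [663.4 180.4 256.5]
```

Emit:
{"method": "play_rows", "body": {"moves": [[1,0,0.03,0,-0.3,-5.4,1.2],[1,0,0.06,0,-0.6,-10.8,2.4],[1,0,0.09,0,-1,-16.2,3.6],[1,0,0.12,0,-1.3,-21.6,4.8],[1,0,0.15,0,-1.6,-27,6]]}}

```text
time_s: 7.85
eef_pos: [682.5, 30.2, 255.3]
ee_rot: [3.141, 0.027, -0.006]
force: [1.2, -0.1, -1.5]
grip_width: 27.0
finger_force: 60.9
```

```bash
cat >> h.py <<'E'
YC=np.radians(1.0);C0=np.array([547.5,-143.7,0]);C=Rz(YC);MC=C@np.diag([1.,-1,-1])
def cr(x,y,z):return C0+C@np.array([x,y,z])
E
python3 - <<'E'
from h import *
print(read_state()["qpos"].round(2));go(cr(46.5,0,37+80-8),MC)
E
```

```text
[-0.32  0.53  0.33  1.41 -0.18  1.23 -1.53]
t 7.85 shift mm [-90.8 171.5 146.7] turn [ 0.   0.2 -0. ] F [ 1.2 -0.1 -1.5] w 27.0 tcp [682.5  30.2 255.3]
```

Emit:
{"method": "play_rows", "body": {"moves": [[1,-0.018,0.034,0,0,0,0],[1,-0.036,0.068,0,0,0,0],[1,-0.055,0.103,0,0,0,0],[1,-0.073,0.137,0,0,0,0],[1,-0.0908,0.1715,0,0,0.2,0]]}}

```text
time_s: 8.35
eef_pos: [593.7, -143.1, 254.8]
ee_rot: [3.141, 0.027, 0.004]
force: [0.4, -0.5, -2.0]
grip_width: 27.0
finger_force: 61.0
```

Emit:
{"method": "play_rows", "body": {"moves": [[1,0,0,0.02,0,0,0],[1,0,0,0.05,0,0,0],[1,0,0,0.08,0,0,0],[1,0,0,0.11,0,0,0],[1,0,0,0.13,0,0,0]]}}

```text
time_s: 8.85
eef_pos: [593.8, -141.7, 122.8]
ee_rot: [3.141, 0.027, 0.0]
force: [0.2, -0.1, -1.2]
grip_width: 26.8
finger_force: 60.9
```

```bash
python3 - <<'E'
from h import *
go(cr(46.5,0,37-8),MC)
a=[]
for n,(y0,y1,x0,x1) in {"scene":(190,340,240,420),"side":(150,250,240,390)}.items():
    c=eyes.camera(n);im=c["color"][y0:y1,x0:x1];a.append(cv2.resize(im,(400,int(400*im.shape[0]/im.shape[1])),interpolation=cv2.INTER_CUBIC))
h=max(i.shape[0] for i in a);cv2.imwrite("pics/c4.png",np.hstack([cv2.copyMakeBorder(i,0,h-i.shape[0],0,0,0) for i in a]))
E
```

```text
t 8.85 shift mm [ 0.2  1.2 93.8] turn [ 0. -0. -0.] F [ 0.2 -0.1 -1.2] w 26.8 tcp [ 593.8 -141.7  122.8]
```

View pics/c4.png

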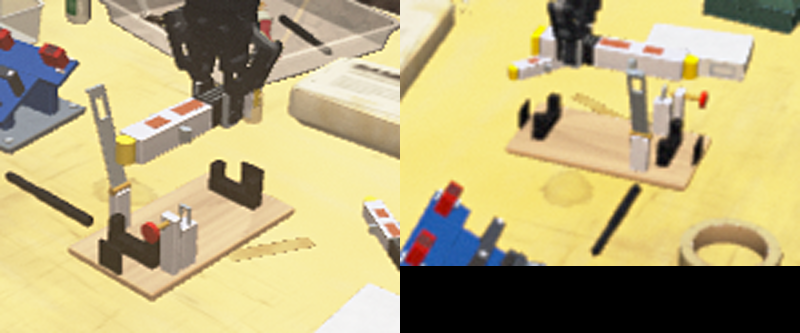

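The crop shows the case level above both saddles, nose toward the pin end, windows up. Lowering now.

Emit:
{"method": "play_rows", "body": {"moves": [[1,0,0.001,0.02,0,0,0],[1,0,0.001,0.04,0,0,0],[1,0,0.001,0.058,0,0,0],[1,0,0.001,0.07,0,0,0],[1,0,0.001,0.07,0,0,0]]}}

```text
time_s: 9.45
eef_pos: [594.8, -142.7, 55.5]
ee_rot: [3.141, 0.027, 0.003]
force: [-0.8, 0.2, -2.2]
grip_width: 27.2
finger_force: 60.9
```

Emit:
{"method": "play_rows", "body": {"moves": [[1,0,0.0005,0.008,0,0,0],[1,0,0.0005,0.016,0,0,0],[1,0,0.0005,0.02,0,0,0],[1,0,0.0005,0.022,0,0,0],[1,0,0.0005,0.022,0,0,0]]}}

```text
time_s: 9.95
eef_pos: [595.5, -143.3, 34.7]
ee_rot: [3.141, 0.028, 0.007]
force: [-0.1, -0.3, -1.6]
grip_width: 27.0
finger_force: 60.9
```

```bash
python3 - <<'E'
from h import *
go(cr(46.5,0,37-8),MC);s=read_state();print(s["ft_torque"])
E
```

```text
t 9.95 shift mm [-1.5 -0.4  5.7] turn [ 0.  -0.2  0. ] F [-0.1 -0.3 -1.6] w 27.0 tcp [ 595.5 -143.3   34.7]
[-0.00102556 -0.07883449  0.01701854]
```

Emit:
{"method": "play_rows", "body": {"moves": [[1,-0.001,0,0.002,0,0,0],[1,-0.001,0,0.004,0,0,0],[1,-0.001,0,0.005,0,0,0],[1,-0.001,0,0.006,0,0,0],[1,-0.001,0,0.006,0,0,0]]}}

```text
time_s: 10.45
eef_pos: [594.7, -143.4, 31.8]
ee_rot: [-3.141, -0.027, -0.009]
force: [-11.1, 3.8, 30.6]
grip_width: 27.4
finger_force: 65.4
```

Emit:
{"method": "play_rows", "body": {"moves": [[1,0,0,-0.002,0,0,0],[1,0,0,-0.002,0,0,0],[0.6,0,0,-0.002,0,0,0],[0.3,0,0,-0.002,0,0,0],[0,0,0,-0.002,0,0,0]]}}

```text
time_s: 10.95
eef_pos: [594.6, -143.2, 30.7]
ee_rot: [3.141, 0.028, 0.007]
force: [0.1, -0.3, 0.2]
grip_width: 41.8
finger_force: 0.0
```

Emit:
{"method": "play_rows", "body": {"moves": [[0,0,0,-0.002,0,0,0],[0,0,0,-0.002,0,0,0],[0,0,0,-0.03,0,0,0],[0,0,0,-0.07,0,0,0],[0,0,0,-0.11,0,0,0]]}}

```text
time_s: 11.45
eef_pos: [593.5, -143.2, 141.6]
ee_rot: [3.141, 0.028, 0.005]
force: [1.1, -0.4, 0.9]
grip_width: 42.7
finger_force: 0.0
```

Emit:
{"method": "play_rows", "body": {"moves": [[1,0.015,0,-0.02,0,0,0],[1,0.03,0,-0.04,0,0,0],[1,0.04,0,-0.06,0,0,0],[1,0.04,0,-0.08,0,0,0],[1,0.04,0,-0.08,0,0,0]]}}

```text
time_s: 11.95
eef_pos: [635.3, -143.0, 223.7]
ee_rot: [3.14, 0.028, 0.014]
force: [-0.4, -1.0, 0.4]
grip_width: -0.2
finger_force: 0.0
```

```bash
python3 - <<'E'
from h import *
go(cr(46.5,0,37-8),MC)
for n in("scene","side"):
    c=eyes.camera(n);P=(pts(c)-C0)@C;H=cv2.cvtColor(c["color"],cv2.COLOR_BGR2HSV);Z=P[...,2]
    m=(H[...,0]>20)&(H[...,0]<35)&(H[...,1]>130)&(abs(P[...,0])<115)&(abs(P[...,1])<30)&(Z>16)&(Z<70)
    for sg in(1,-1):
        a=P[m&(P[...,0]*sg>0)];print(n,sg,len(a),np.percentile(a,[3,50,97],axis=0).round(1).tolist() if len(a) else "")
    for x0 in(-30,0,20,40,60):
        b=P[(abs(P[...,0]-x0)<6)&(abs(P[...,1])<20)&(Z>44)&(Z<56)];print("  x",x0,len(b),np.median(b[:,2]).round(1),np.percentile(b[:,1],[3,97]).round(1))
    # hasp
    b=P[(abs(P[...,0]+50)<14)&(P[...,1]>35)&(P[...,1]<110)&(Z>62)]
    i=np.argsort(b[:,2])[-15:];print("hasp top",b[i].mean(0).round(1),"x",np.percentile(b[:,0],[3,97]).round(1),"y",np.percentile(b[:,1],[1,99]).round(1))
    h=((H[...,0]<8)|(H[...,0]>172))&(H[...,1]>150)&(P[...,0]<-60)&(P[...,0]>-130)&(abs(P[...,1]+42)<25)&(Z>40)&(Z<90)
    print("pin",P[h].mean(0).round(1),h.sum(),np.percentile(P[h],[3,97],axis=0).round(1).tolist())
    st=P[(abs(P[...,0]+50)<12)&(abs(P[...,1]+42)<15)&(Z>55)];print("staple top",st[:,2].max(),st[st[:,2]>66].mean(0).round(1))
E
```

```text
t 11.95 shift mm [-43.1  -1.1 194.4] turn [ 0.1 -0.5  0. ] F [-0.4 -1.   0.4] w -0.2 tcp [ 635.3 -143.   223.7]
scene 1 26 [[88.4, -14.5, 34.5], [91.3, -6.4, 48.5], [105.0, 9.6, 50.3]]
scene -1 102 [[-94.5, -12.5, 26.1], [-89.0, -7.3, 41.2], [-79.1, 4.3, 48.7]]
  x -30 37 49.1 [-16.   10.9]
  x 0 41 48.8 [-15.7  10.3]
  x 20 41 48.6 [-15.9  12.6]
  x 40 37 49.1 [-15.5  11.4]
  x 60 34 49.0 [-15.2  11.5]
hasp top [-58.7  41.6 597.4] x [-60.1 -39.1] y [36.4 78.4]
pin [-96.9 -44.5  65.9] 54 [[-99.2, -50.9, 57.2], [-92.5, -36.6, 73.2]]
staple top 73.3893876188497 [-49.3 -42.2  69.9]
side 1 35 [[84.4, -11.4, 18.4], [91.8, 8.4, 45.5], [105.8, 19.5, 52.3]]
side -1 46 [[-93.1, -10.1, 27.9], [-85.4, 3.1, 41.3], [-78.7, 11.3, 49.6]]
  x -30 5 49.8 [ 5.2 15.2]
  x 0 24 49.3 [-11.2  11.7]
  x 20 26 50.0 [-12.7  16.1]
  x 40 26 49.6 [-12.6  15.5]
  x 60 23 49.6 [-11.1  17.4]
hasp top [-51.4  83.4 620.6] x [-61.7 -37.7] y [44.1 85.1]
pin [-96.4 -35.1  69.8] 9 [[-98.0, -40.5, 61.6], [-94.9, -28.3, 75.9]]
staple top 75.11587749682906 [-51.1 -38.6  71.7]
```

The case is seated level: its top is at z ≈ 49.5 (expected 50) and it spans x ≈ ±95 in the cradle. The staple and pin are where expected. Next is the hasp: go outside it at cradle (-50, 120).

Emit:
{"method": "play_rows", "body": {"moves": [[1,-0.028,-0.025,0,0,0,0],[1,-0.056,-0.05,0,0,0,0],[1,-0.084,-0.075,0,0,0,0],[1,-0.112,-0.1,0,0,0,0],[1,-0.138,-0.12,0,0,0,0]]}}

```text
time_s: 12.55
eef_pos: [491.2, -23.5, 219.0]
ee_rot: [3.141, 0.029, 0.003]
force: [0.3, 0.8, 0.4]
grip_width: -0.1
finger_force: 0.0
```

```bash
python3 - <<'E'
from h import *
print(read_state()["qpos"].round(2));go(cr(-50,120,141),MC);go(cr(-50,60,146),MC)
E
```

```text
[-0.33  0.24  0.33  1.94 -0.09  0.97 -1.51]
t 12.55 shift mm [ 4.   1.1 78. ] turn [ 0.  -0.1  0.1] F [0.3 0.8 0.4] w -0.1 tcp [491.2 -23.5 219. ]
t 12.55 shift mm [ 3.9 61.1 73. ] turn [ 0.  -0.1  0.1] F [0.3 0.8 0.4] w -0.1 tcp [491.2 -23.5 219. ]
```

Emit:
{"method": "play_rows", "body": {"moves": [[1,0.004,0,0.04,0,0,0],[1,0.004,0,0.078,0,0,0],[1,0.004,0.02,0.077,0,0,0],[1,0.004,0.04,0.075,0,0,0],[1,0.004,0.061,0.073,0,0,0]]}}

```text
time_s: 13.05
eef_pos: [497.6, -86.0, 145.9]
ee_rot: [3.141, 0.029, 0.002]
force: [0.0, 1.1, -0.4]
grip_width: 0.2
finger_force: 0.4
```

Emit:
{"method": "play_rows", "body": {"moves": [[1,0,0.014,0.001,0,0,0],[1,0,0.029,0.004,0,0,0],[1,0,0.038,0.012,0,0,0],[1,0,0.047,0.024,0,0,0],[1,0,0.052,0.033,0,0,0]]}}

```text
time_s: 13.55
eef_pos: [499.4, -138.3, 112.9]
ee_rot: [3.141, 0.027, 0.005]
force: [-0.6, -0.5, 2.0]
grip_width: 0.2
finger_force: 0.4
```

```bash
python3 - <<'E'
from h import *
go(cr(-50,1,101),MC)
for n in("scene","side"):
    c=eyes.camera(n);P=(pts(c)-C0)@C;Z=P[...,2]
    b=P[(abs(P[...,0]+50)<10)&(P[...,1]>-70)&(P[...,1]<110)&(Z>60)&(Z<165)]
    for y in range(-70,110,15):
        q=b[(abs(b[:,1]-y)<7)]
        if len(q):print(n,y,len(q),np.percentile(q[:,2],[5,50,95]).round())
    im=c["color"][180:340,230:420] if n=="scene" else c["color"][140:260,240:400]
    cv2.imwrite("pics/h_%s.png"%n,cv2.resize(im,(760,640 if n=="scene" else 570),interpolation=cv2.INTER_CUBIC)[:600])
E
```

```text
t 13.55 shift mm [-2.1  5.2 11.9] turn [ 0.  -0.2 -0. ] F [-0.6 -0.5  2. ] w 0.2 tcp [ 499.4 -138.3  112.9]
scene -55 3 [64. 68. 72.]
scene -40 24 [ 63.  71. 164.]
scene -25 62 [120. 130. 158.]
scene -10 127 [104. 128. 160.]
scene 5 82 [ 89. 117. 154.]
scene 20 38 [ 72. 116. 150.]
scene 35 26 [ 63. 150. 160.]
scene 50 2 [158. 160. 162.]
side -40 9 [ 61.  66. 106.]
side -25 6 [107. 120. 127.]
side -10 2 [114. 119. 123.]
side 5 43 [ 85.  93. 123.]
side 20 88 [ 73. 108. 135.]
side 35 51 [ 61.  70. 156.]
side 50 7 [ 61.  63. 160.]
```

View pics/h_scene.png

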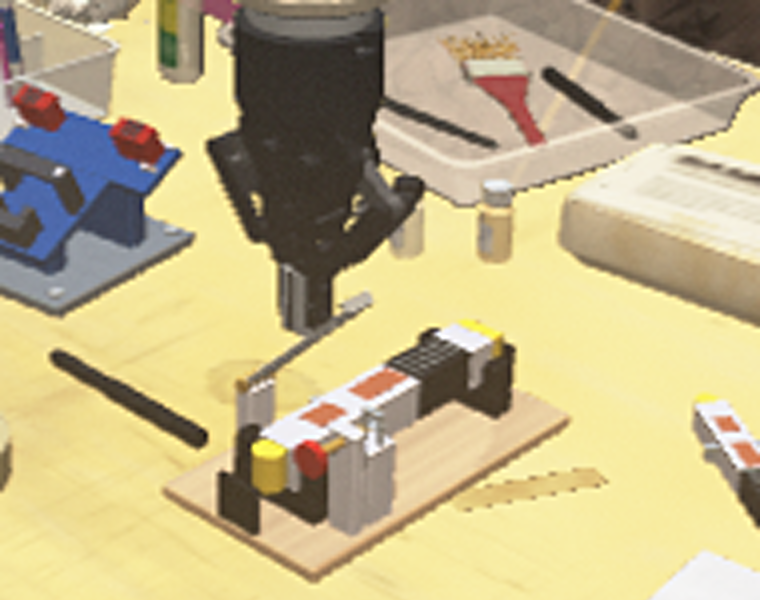

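The view shows the hasp at about 45°, following the fingers at (310,325), with the case seated under it. I'll continue down.

Emit:
{"method": "play_rows", "body": {"moves": [[1,-0.001,0.004,0.008,0,0,0],[1,-0.002,0.009,0.019,0,0,0],[1,-0.002,0.011,0.029,0,0,0],[1,-0.002,0.01,0.037,0,0,0],[1,-0.002,0.009,0.042,0,0,0]]}}

```text
time_s: 14.15
eef_pos: [498.0, -146.8, 71.4]
ee_rot: [3.141, 0.027, 0.005]
force: [-0.6, -0.8, -0.4]
grip_width: 0.0
finger_force: 0.4
```

Emit:
{"method": "play_rows", "body": {"moves": [[1,0,0,0.002,0,0,0],[1,0,0,0.003,0,0,0],[1,0,0,0.004,0,0,0],[1,0,0,0.004,0,0,0],[1,0,0,0.004,0,0,0]]}}

```text
time_s: 14.65
eef_pos: [498.3, -146.6, 69.0]
ee_rot: [3.141, 0.028, 0.007]
force: [-3.5, 1.6, 8.2]
grip_width: -0.1
finger_force: 3.6
```

Emit:
{"method": "play_rows", "body": {"moves": [[1,0,0,0.002,0,0,0],[1,0,0,0.002,0,0,0],[1,0,0,-0.02,0,0,0],[1,0,0,-0.05,0,0,0],[1,0,0,-0.08,0,0,0]]}}

```text
time_s: 15.15
eef_pos: [497.9, -146.8, 149.6]
ee_rot: [3.141, 0.028, 0.007]
force: [1.6, 1.0, 0.5]
grip_width: -0.1
finger_force: 0.0
```

```bash
python3 - <<'E'
from h import *
go(cr(-125,-42,100),MC);go(cr(-125,-42,68),MC)
for n in("scene","side"):
    c=eyes.camera(n);P=(pts(c)-C0)@C;Z=P[...,2];H=cv2.cvtColor(c["color"],cv2.COLOR_BGR2HSV)
    b=P[(abs(P[...,0]+50)<8)&(P[...,1]>-72)&(P[...,1]<60)&(Z>52)&(Z<100)]
    for y in range(-65,60,15):
        q=b[(abs(b[:,1]-y)<7)]
        if len(q):print(n,y,len(q),np.percentile(q[:,2],[5,50,95]).round(1))
    h=((H[...,0]<8)|(H[...,0]>172))&(H[...,1]>150)&(P[...,0]<-60)&(P[...,0]>-130)&(abs(P[...,1]+42)<25)&(Z>40)&(Z<90)
    print("pin",h.sum(),np.percentile(P[h],[3,50,97],axis=0).round(1).tolist())
    if n=="scene":cv2.imwrite("pics/h5.png",cv2.resize(c["color"][230:340,250:390],(760,597),interpolation=cv2.INTER_CUBIC))
E
```

```text
t 15.15 shift mm [-75.6  39.7  49.3] turn [ 0.  -0.2  0. ] F [1.6 1.  0.5] w -0.1 tcp [ 497.9 -146.8  149.6]
t 15.15 shift mm [-75.7  39.7  81.3] turn [ 0.  -0.2  0. ] F [1.6 1.  0.5] w -0.1 tcp [ 497.9 -146.8  149.6]
scene -65 22 [54.1 58.6 62.1]
scene -50 35 [54.7 57.7 70.9]
scene -35 24 [52.5 60.9 71.9]
scene -20 23 [55.1 56.5 58.5]
scene -5 29 [55.1 57.1 58.3]
scene 10 30 [53.5 57.1 58.5]
scene 25 22 [55.8 57.6 58.8]
scene 40 30 [53.7 57.4 59.8]
pin 53 [[-99.2, -51.0, 56.1], [-97.4, -44.3, 66.4], [-91.5, -34.9, 73.4]]
side -65 5 [57.  58.5 61.7]
side -50 9 [52.4 57.3 69.8]
side -35 15 [53.7 59.7 73.3]
side -20 11 [55.9 58.8 61.1]
side -5 12 [56.9 59.2 60.3]
side 10 11 [55.8 58.7 60.3]
side 25 17 [55.5 58.9 61.9]
side 40 18 [53.4 58.2 61.2]
side 55 6 [52.7 54.  57.8]
pin 8 [[-97.7, -44.6, 62.6], [-96.7, -37.5, 70.2], [-93.3, -29.5, 73.2]]
```

View pics/h5.png

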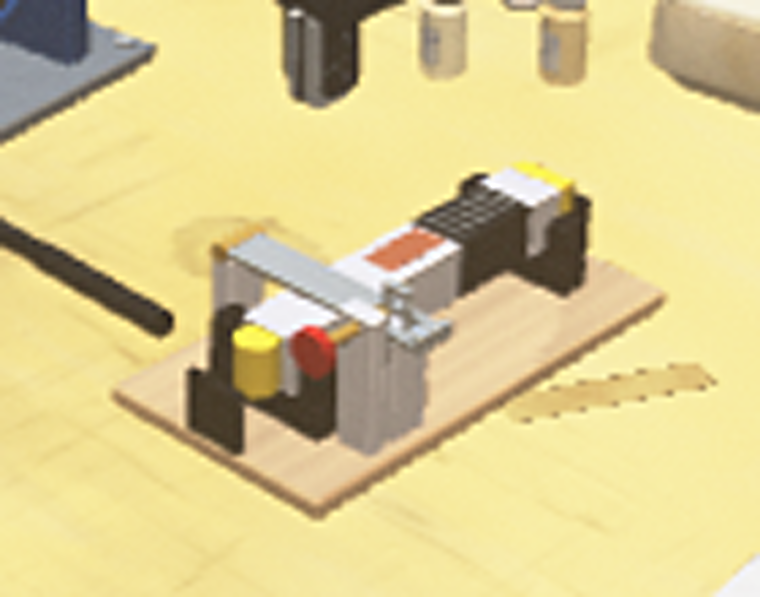

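The crop shows the hasp lying flat at z≈58 with the staple through its slot at (405,305), and the red pin head still out at (313,350). Now the pin.

Emit:
{"method": "play_rows", "body": {"moves": [[1,-0.025,0.013,0,0,0,0],[1,-0.05,0.026,0,0,0,0],[1,-0.0757,0.0397,0.01,0,0,0],[1,-0.0757,0.0397,0.03,0,0,0],[1,-0.0757,0.0397,0.05,0,0,0]]}}

```text
time_s: 15.75
eef_pos: [422.9, -188.5, 97.9]
ee_rot: [3.141, 0.026, 0.01]
force: [0.6, 0.9, 0.1]
grip_width: 0.1
finger_force: 0.0
```

Emit:
{"method": "play_rows", "body": {"moves": [[1,0,0,0.015,0,0,0],[1,0,0,0.031,0,0,0],[1,0.003,0,0.031,0,0,0],[1,0.008,0,0.031,0,0,0],[1,0.012,0,0.031,0,0,0]]}}

```text
time_s: 16.25
eef_pos: [436.6, -187.9, 67.9]
ee_rot: [3.14, 0.028, 0.009]
force: [0.8, 0.1, -0.2]
grip_width: 0.4
finger_force: 0.0
```

```bash
python3 - <<'E'
from h import *
go(cr(-91,-42,68),MC)
E
```

```text
t 16.25 shift mm [20.6 -0.3  0. ] turn [ 0.1 -0.3  0. ] F [ 0.8  0.1 -0.2] w 0.4 tcp [ 436.6 -187.9   67.9]
```

Emit:
{"method": "play_rows", "body": {"moves": [[1,0.004,0,0,0,0,0],[1,0.008,0,0,0,0,0],[1,0.012,0,0,0,0,0],[1,0.016,0,0,0,0,0],[1,0.019,0,0,0,0,0]]}}

```text
time_s: 16.75
eef_pos: [454.6, -187.4, 67.3]
ee_rot: [3.141, 0.028, 0.007]
force: [-3.4, -1.0, 3.2]
grip_width: -0.2
finger_force: 1.6
```

Emit:
{"method": "play_rows", "body": {"moves": [[1,0.001,0,0,0,0,0],[1,0.002,0,0,0,0,0],[1,0.003,0,0,0,0,0],[1,0.004,0,0,0,0,0],[1,0.005,0,0,0,0,0]]}}

```text
time_s: 17.25
eef_pos: [459.4, -187.3, 67.3]
ee_rot: [3.141, 0.028, 0.007]
force: [-3.3, -0.4, 1.9]
grip_width: -0.2
finger_force: 1.5
```

Emit:
{"method": "play_rows", "body": {"moves": [[1,0.001,0,0,0,0,0],[1,0.002,0,0,0,0,0],[1,0.003,0,0,0,0,0],[1,0.004,0,0,0,0,0],[1,0.005,0,0,0,0,0]]}}

```text
time_s: 17.75
eef_pos: [460.9, -187.3, 66.9]
ee_rot: [-3.141, -0.026, 0.002]
force: [-16.2, -1.3, 13.6]
grip_width: -0.1
finger_force: 8.4
```

Emit:
{"method": "play_rows", "body": {"moves": [[1,0.001,0,0,0,0,0],[1,0.001,0,0,0,0,0],[1,-0.015,0,0,0,0,0],[1,-0.03,0,0,0,0,0],[1,-0.03,0,-0.04,0,0,0]]}}

```text
time_s: 18.25
eef_pos: [430.5, -186.8, 104.3]
ee_rot: [-3.14, -0.027, 0.005]
force: [0.9, 1.3, -0.8]
grip_width: -0.2
finger_force: 0.0
```

Emit:
{"method": "play_rows", "body": {"moves": [[1,0,0,-0.04,0,0,0],[1,0,0,-0.08,0,0,0],[1,0,0,-0.12,0,0,0],[1,0,0,-0.12,0,0,0],[1,0,0,-0.12,0,0,0]]}}

```text
time_s: 18.75
eef_pos: [435.0, -187.6, 228.2]
ee_rot: [3.14, 0.029, 0.013]
force: [-0.0, 0.4, 0.4]
grip_width: 0.0
finger_force: 0.0
```

```bash
python3 - <<'E'
from h import *
s=read_state();print(s["force"],s["eef_pos"],s["time_s"])
a=[]
for n in("scene","side"):
    c=eyes.camera(n);P=(pts(c)-C0)@C;Z=P[...,2];H=cv2.cvtColor(c["color"],cv2.COLOR_BGR2HSV)
    h=((H[...,0]<8)|(H[...,0]>172))&(H[...,1]>150)&(P[...,0]<-60)&(P[...,0]>-130)&(abs(P[...,1]+42)<25)&(Z>52)&(Z<90)
    print("pin",h.sum(),np.percentile(P[h],[3,50,97],axis=0).round(1).tolist())
    b=P[(abs(P[...,0]+50)<8)&(abs(P[...,1]-10)<25)&(Z>45)&(Z<100)];print("hasp z",np.median(b[:,2]))
    b=P[(abs(P[...,0]-30)<20)&(abs(P[...,1])<14)&(Z>40)&(Z<100)];print("case z",np.median(b[:,2]))
    im=c["color"][230:340,250:390] if n=="scene" else c["color"][160:240,270:372]
    a.append(cv2.resize(im,(400,314),interpolation=cv2.INTER_CUBIC))
cv2.imwrite("pics/f.png",np.hstack(a))
E
```

```text
[-0.02807593  0.41275441  0.39305008] [ 434.96611286 -187.62512062  228.22190855] 18.75
pin 46 [[-80.0, -50.4, 58.2], [-77.4, -43.9, 66.1], [-74.5, -35.6, 72.7]]
hasp z 56.86776824698211
case z 49.18639266078674
pin 8 [[-77.9, -41.8, 61.0], [-75.4, -34.6, 70.2], [-74.7, -29.8, 75.1]]
hasp z 58.81435180511602
case z 49.7096546549044
```

View pics/f.png

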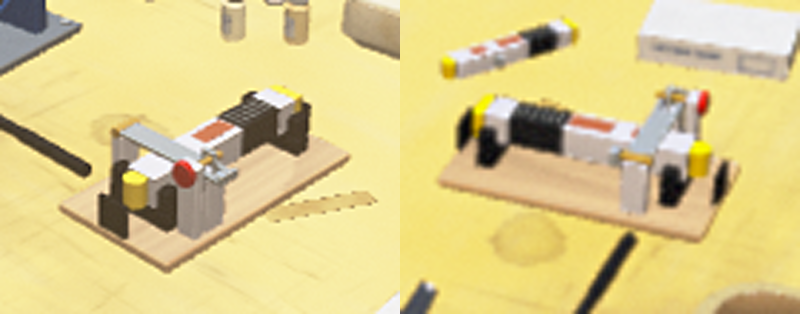

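The pictures show the pin head against its stop at (185,172), moved 20 mm. The hasp is closed over the staple, the case is seated with its windows up, and the gripper is clear.

```bash
python3 -c "
from workcell import ticket
print(ticket.hand_in())"
```

```text
the job is handed in; nothing more can be done
None
```

The job is handed in at about 19 s: the core case was rocked free and drawn out, it lies level and windows-up in both saddles, the hasp is closed over the staple, and the pin is fully home (20 mm); the marker, vials and brush were not touched.

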